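Crank a specimen press up to its set height

ROBOT

A 6-joint arm with a two-finger parallel gripper is mounted at the origin on the work surface. World frame = base frame: x ahead of the robot, y to its left, z up, the work surface at z = 0. Lengths are in m, angles in degrees, forces in N, time in s.
With the tool pointing down it reaches from about 0.375 to 0.75 m from the base axis. Payload 9 kg.
Tool frame: the origin (TCP) lies where the fingers leave the gripper's body, on its centre line; the fingertips stand 73 mm ahead of it and the grasp point (between the pads) lies 54 mm ahead of it (robot.tip_reach is the distance from the TCP to the fingertips, in m); z points along the fingers, y is the direction in which the jaws open and shut (so a half turn about z gives the same grasp; the last joint's range is limited). The gripper opens to 85 mm and grips with 20 to 120 N. Pads are 22 mm wide; open, the fingers measure 114 mm over their backs; the gripper's body (76 mm by 85 mm) begins 54 mm behind the grasp point. The pads swing forward as they close: fully open they stand 13 mm farther back than shut.
Start: joints at [-79.624, 5.964, 5.575, 89.605, 0, 77.527], TCP at [0.233, -0.553, 0.304] pointing down, gripper open.
Joint ranges: [-171.21, 171.21], [-48.23, 106.86], [-62.78, 66.21], [-105.2, 120.99], [-86.42, 89.51], [-180, 180]. Speed limits (degrees/s): [127.2, 127.2, 147.25, 180, 180, 180].

INTERFACE

Orientations are given as [roll, pitch, yaw] about the fixed x, y, z axes, in that order (R = Rz(yaw) Ry(pitch) Rx(roll)).
In Python, from plant import robot gives the robot as it stands. Calls block until the motion is done:
- robot.move_pose(position, orientation): joint-space move of the TCP to a pose.
- robot.line_to(position, vel=0.15, rotation=None, guard=None): straight line of the TCP; rotation=None keeps the orientation; vel is the mean speed in m/s. With guard (N) it stops when the force on the tool has changed by that much, and returns True; else False.
- robot.goto_joints(angles): joint-space move.
- robot.set_gripper(opening): finger opening in m; the grip force is fixed at half the most; returns when the fingers have stopped.
- robot.pause(seconds).
- robot.ik(position, orientation): joint angles nearest the present ones, or None.
- robot.observe(): the state.
- robot.grab_frame(name): name is "scene" or "side" or "wrist"; returns the picture (400x640x3 uint8, blue, green, red); there is no depth.
- robot.get_calibration(name): a dict with "vertical_fov" (degrees; the focal length in pixels is half the picture's height over the tangent of half this angle, whatever the lens; pixels are square), "cx", "cy" (the principal point, pixels), "rvec" (rotation vector, rad) and "tvec" (3), from world to camera coordinates, as OpenCV has them. Camera axes: x right, y down, z forward; pixel columns grow to the right and rows downward; lengths in m; the calibration is good to about 2 mm. A picture is of the moment at which its call begins: read the wrist's pose just before it. get_calibration takes no time and is no camera call; for the wrist camera it gives the pose at the moment of the call.
A pose or a line that the arm cannot do raises robot.IKError and nothing moves.
- robot.job_done(): hands the job in, once; it reports no verdict.
The state is a dict: "time": time; "q": joint angles; "qvel": joint speeds; "joint_torque": joint torques, N m; "tool_pos": TCP position; "tcp_rot": TCP orientation; "ft_force": force on the tool from outside, world axes, zero at the start; "torque": the same for the moment, N m; "gripper_width": finger opening in m.
Only numpy, scipy, OpenCV 4.12 (cv2) and the standard library are available. Lean on these libraries where they do the work, as an engineer would, in place of code of your own. Each camera call takes 0.05 s, during which the arm holds its last target. There are 200 camera calls.

TASK

Fit the loose crank handle onto the square drive shaft of the specimen press, fully home, and wind it clockwise until the core on the platform has lifted the spring-loaded rod so that the rod's top is level with the top of the post beside it. Work the press only by the crank and gently, pressing the crank only lightly on the shaft's end until it drops over the square, keep the core standing, leave the other things where they are, and leave the crank on the shaft.

Things in the scene. Friction and masses are not known exactly. Their poses are not given: they have to be found in the camera images.
- crank: Loose steel crank handle, 0.31 kg, upright on the bench. Hub 36 x 36 mm, 46 mm tall; a flat arm (16 mm wide, 18 to 28 mm above the hub's underside) runs to an upright black grip; under the arm's end a 12 mm wide stub reaches down to the hub's underside level. Origin: centre of the hub's underside; x: along the arm towards the grip; z: up.
- crank_socket (a point): Mouth of the hub's blind square socket, 22.5 mm wide, 30 mm deep, opening downwards at the hub's underside; same point and axes as the crank's origin, sides parallel to x and y.
- crank_grip (a point): Middle of the crank's upright grip: 24 mm in diameter, 48 mm tall, free to spin about its own axis, 70 mm from the hub's axis and 54 mm above the hub's underside.
- shaft_top (a point): Tip of the press's upright drive shaft, on its axis, 192 mm above the bench; this frame is the fixed press's and does NOT turn with the shaft. From the tip down: a cone 6 mm long, 13 to 20 mm across; a round pilot 3 mm long, 20 mm across; a 20 mm square 18 mm long; a flange. The rest of the press lies on the frame's +y side, up to 193 mm above the bench, rod and post 150 to 176 mm away.
- shaft_seat (a point): On the shaft's axis, 27 mm below its tip: top of the flange (48 mm across) where the hub's underside rests when fully home; The square's start angle is not measured: a hub resting on its corners stands 18 mm above this point and drops over it when turned to fit under a light push (5 N), every 90 degrees, with about 7 degrees of play each way.
- screw_axis (a point): Point on the shaft's axis at the bench. Turning the shaft takes about 0.2 N m; clockwise seen from above raises the platform, 12 mm a turn, and it stays where it is left. It needs 1.1 to 1.6 turns, against the springy rod at the end.
- specimen: Concrete core, 50 mm across, 60 mm tall, 0.27 kg, loose, standing on the press's round platform (platform top 45 to 51 mm above the bench at the start), under the loading rod. Origin: centre of its underside, z up.
- rod (a joint): Lift of the spring-loaded vertical loading rod, m: 0 when it hangs on its stop (its foot 115 mm above the bench, 4 to 10 mm above the core at the start), 0.009 when its top is level with the post's top, at most 0.018. The spring is light (3 N at 0, 0.5 N per mm).
- rod_top (a point): Flat top of the loading rod (14 mm across), 175 mm above the bench while the rod is down.
- post_top (a point): Flat top of the fixed steel post (12 mm across) on the crossbeam, 26 mm beside the rod: the set height, 184 mm above the bench.
- tin: Bystander: plain metal can, 60 mm across, 70 mm tall. Not part of the job.
- spare_core: Bystander: spare concrete cylinder, 50 mm across, 45 mm tall. Not part of the job.
- reagent: Bystander: amber bottle, 60 mm across, 130 mm tall. Not part of the job.
- beaker: Bystander: glass beaker, 70 mm across, 90 mm tall. Not part of the job.
- weight: Bystander: brass weight with a small knob, 44 mm across, 57 mm tall. Not part of the job.
- wrench: Bystander: wrench lying on the bench. Not part of the job.
- spatula: Bystander: spatula lying on the bench. Not part of the job.
Things that resemble listed ones, but are neither listed nor needed, are in the scene too. Of the things that look like the crank, the smallest one is meant.

How it is judged:
By the outcome, as a careful person would: the job done as asked, in the order asked, and still so for the second after the job is handed in, with the robot touching nothing.
It also fails if it takes over 72 s, if anything falls off the work surface, if the arm or the gripper's body presses on something with over 40 N, if the wrist force passes 120 N, or if a joint passes its speed limit or range.

## Working session

There is one attempt and no reset: what is moved stays moved. The work goes in short steps, each a Python script; the robot and the scene stay as the last script left them, time stands still between calls to the robot, and variables do not carry over. Pictures are saved under pics/ and viewed, about 8 in all and at most 12, crops included, and the job is handed in when it is done.

```bash
ls; mkdir -p pics; cat > h.py <<'E'
import numpy as np, cv2
from plant import robot
def cal(n):
    c=robot.get_calibration(n); R=cv2.Rodrigues(np.array(c["rvec"],float))[0]; t=np.array(c["tvec"],float).ravel()
    f=200/np.tan(np.radians(c["vertical_fov"])/2); return f,c["cx"],c["cy"],R,t
def ray(C,u,v):
    f,cx,cy,R,t=C; d=R.T@np.array([(u-cx)/f,(v-cy)/f,1]); return -R.T@t,d
def onz(C,u,v,z):
    o,d=ray(C,u,v); return o+d*(z-o[2])/d[2]
def proj(C,p):
    f,cx,cy,R,t=C; q=R@np.array(p)+t; return np.array([cx+f*q[0]/q[2],cy+f*q[1]/q[2]])
E
python3 - <<'E'
from h import *
print(robot.observe()["time"],robot.get_calibration("scene"),robot.get_calibration("side"))
a=robot.grab_frame("scene");b=robot.grab_frame("side")
cv2.imwrite("pics/scene.png",a);cv2.imwrite("pics/side.png",b)
for n in("scene","side"):
    print(n,ray(cal(n),320,200))
E
```

```text
pics
0.0 {'vertical_fov': 57.71933477700212, 'cx': 323.62311457005586, 'cy': 197.93770014946378, 'rvec': array([ 2.17634835,  0.62911915, -0.33162882]), 'tvec': array([-0.44214556, -0.09555385,  1.47542621])} {'vertical_fov': 56.2814314370751, 'cx': 309.8936564476511, 'cy': 203.0715007891819, 'rvec': array([ 0.27475406, -2.83246295,  1.12094838]), 'tvec': array([0.52348595, 0.17594125, 0.89665973])}
scene (array([ 1.04437213, -0.76932601,  0.83602039]), array([-0.44167208,  0.64092114, -0.62791547]))
side (array([0.40932644, 0.57785923, 0.77943704]), array([ 0.11714232, -0.6813723 , -0.72305423]))
```

View pics/scene.png

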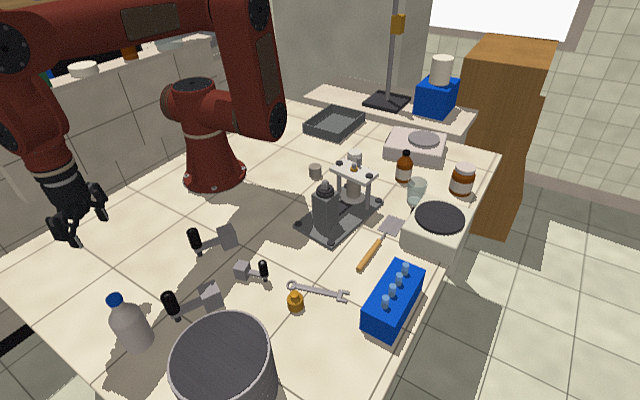

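View pics/side.png

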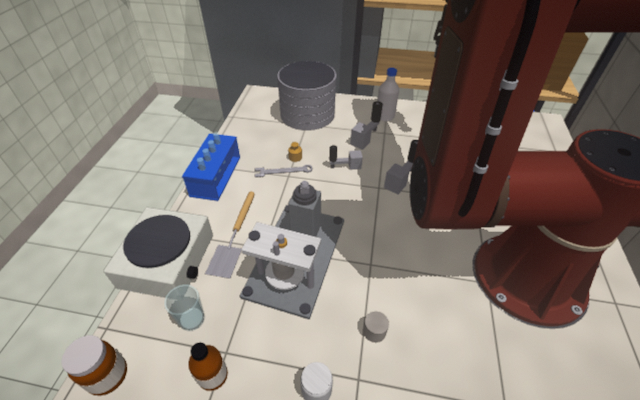

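Scene view: three crank lookalikes, A grip (194,238)/hub (228,235), B grip (170,303)/hub (208,295), and C grip (263,268)/hub (241,270). C is smallest, and in the side view it is at grip (333,153)/hub (355,158). Shaft tip is at about (324,184) in scene and (305,186) in side. Next is a close crop to check C and measure.

```bash
python3 - <<'E'
from h import *
a=cv2.imread("pics/scene.png");b=cv2.imread("pics/side.png")
cr=lambda im,x,y:cv2.resize(im[y:y+60,x:x+80],(400,300),interpolation=cv2.INTER_NEAREST)
cv2.imwrite("pics/c1.png",np.vstack([np.hstack([cr(a,215,240),cr(a,290,165)]),np.hstack([cr(b,310,130),cr(b,265,170)])]))
S,D=cal("scene"),cal("side")
def tri(p,q):
    o1,d1=ray(S,*p);o2,d2=ray(D,*q);k=np.linalg.lstsq(np.c_[d1,-d2],o2-o1,rcond=None)[0]
    x,y=o1+k[0]*d1,o2+k[1]*d2; return ((x+y)/2).round(4),np.linalg.norm(x-y).round(4)
print("shaft tip",tri((324,184),(305,186)),"grip top",tri((263,262),(333,148)))
print("rod",tri((354,168),(281,243)))
for n,g,h in(("A",(194,238),(228,235)),("B",(170,303),(208,295)),("C",(263,268),(241,270))):
    print(n,onz(S,*g,.054),onz(S,*h,.023),np.linalg.norm(onz(S,*g,.054)-onz(S,*h,.023)))
E
```

```text
shaft tip (array([ 0.549 , -0.0263,  0.178 ]), np.float64(0.0005)) grip top (array([ 0.524 , -0.3036,  0.0761]), np.float64(0.0014))
rod (array([0.5687, 0.127 , 0.1552]), np.float64(0.0011))
A [ 0.26555922 -0.32741124  0.054     ] [ 0.31810189 -0.24265146  0.023     ] 0.10443157003830995
B [ 0.39621094 -0.52241016  0.054     ] [ 0.4378612  -0.44050347  0.023     ] 0.0969765393530455
C [ 0.52413712 -0.30693573  0.054     ] [ 0.45399471 -0.3280842   0.023     ] 0.07955008612543697
```

View pics/c1.png

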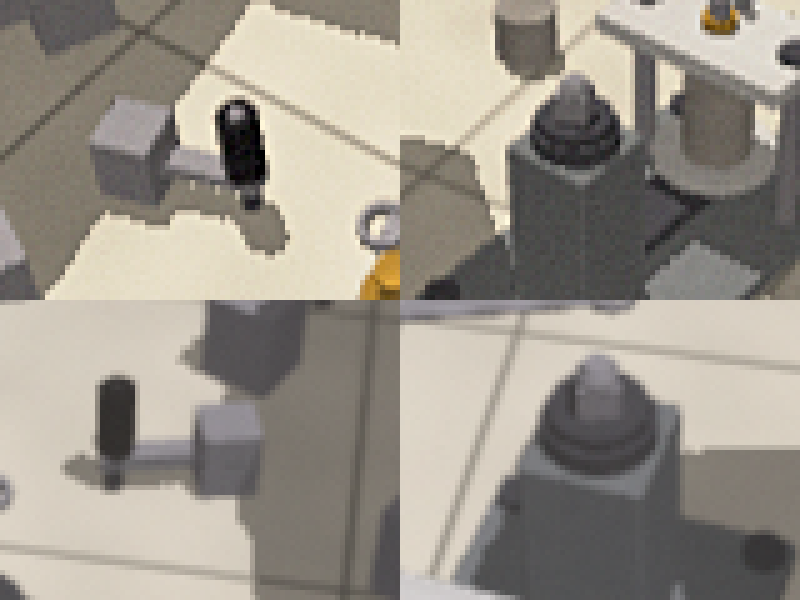

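Crop confirms C: small hub (scene 242,264), black grip top (262,261), stub under the arm end. The shaft tip is at scene (325,180), side (305,182).

```bash
cat >> h.py <<'E'
def tri(A,p,B,q):
    o1,d1=ray(A,*p);o2,d2=ray(B,*q);k=np.linalg.lstsq(np.c_[d1,-d2],o2-o1,rcond=None)[0]
    x,y=o1+k[0]*d1,o2+k[1]*d2; return ((x+y)/2).round(4),np.linalg.norm(x-y).round(4)
E
python3 - <<'E'
from h import *
S,D=cal("scene"),cal("side")
print("tip",tri(S,(325,180),D,(305,182)),onz(S,325,180,.192),onz(D,305,182,.192))
print("hubtop",tri(S,(241.8,264.4),D,(355.6,153.6)),onz(S,241.8,264.4,.046),onz(D,355.6,153.6,.046))
print("griptop",tri(S,(262.4,261.5),D,(333.6,147)),onz(S,262.4,261.5,.078),onz(D,333.6,147,.078))
W=cal("wrist");o=robot.observe();print(o["tcp_rot"],o["tool_pos"],ray(W,320,200),W[:3])
h=(onz(S,241.8,264.4,.046)+onz(D,355.6,153.6,.046))/2; g=(onz(S,262.4,261.5,.078)+onz(D,333.6,147,.078))/2
yaw=np.degrees(np.arctan2(g[1]-h[1],g[0]-h[0]));print(yaw,np.hypot(*(g-h)[:2]))
for y in(yaw,yaw+180,yaw-180,0,90,-90): print(y,robot.ik([h[0],h[1],.25],[180,0,y]))
for y in(0,90,180,-90): print(y,robot.ik([.549,-.026,.27],[180,0,y]))
E
```

```text
tip (array([ 0.5496, -0.0239,  0.1922]), np.float64(0.0036)) [ 0.55133993 -0.02335602  0.192     ] [ 0.54817609 -0.02517544  0.192     ]
hubtop (array([ 0.4572, -0.3248,  0.047 ]), np.float64(0.0033)) [ 0.45838712 -0.32403692  0.046     ] [ 0.45596249 -0.32748351  0.046     ]
griptop (array([ 0.5229, -0.3048,  0.0788]), np.float64(0.0022)) [ 0.52355    -0.30415038  0.078     ] [ 0.52211677 -0.30679961  0.078     ]
[-1.79931244e+02 -1.48196922e-02  2.28480040e+01] [ 0.23295155 -0.55268307  0.30319125] (array([ 0.31145544, -0.51970372,  0.37233561]), array([-0.31086657, -0.12779309, -0.94186235])) (np.float64(290.94024842290617), 320.08916623337257, 197.50242837893447)
17.16853633553308 0.06872073262911912
17.16853633553308 [-48.8198968   -1.01852456  -7.19025437  83.82827018   0.
 114.01156686]
197.16853633553308 [-48.8198968   -1.01852456  -7.19025437  83.82827018   0.
 -65.98843314]
-162.83146366446692 [-48.8198968   -1.01852456  -7.19025437  83.82827018   0.
 -65.98843314]
0 [-48.8198968   -1.01852456  -7.19025437  83.82827018   0.
 131.1801032 ]
90 [-48.8198968   -1.01852456  -7.19025437  83.82827018   0.
  41.1801032 ]
-90 [ -48.8198968    -1.01852456   -7.19025437   83.82827018    0.
 -138.8198968 ]
0 [-16.35029603  -3.09745872  -7.14891007  85.94854865   0.
 163.64970397]
90 [-16.35029603  -3.09745872  -7.14891007  85.94854865   0.
  73.64970397]
180 [-16.35029603  -3.09745872  -7.14891007  85.94854865   0.
 -16.35029603]
-90 [ -16.35029603   -3.09745872   -7.14891007   85.94854865    0.
 -106.35029603]
```

```bash
cat > look.py <<'E'
from h import *
def look(x,y,z,yaws,tag):
    import pickle; out=[]
    for i,yw in enumerate(yaws):
        robot.move_pose([x,y,z],[180,0,yw]); C=cal("wrist"); o=robot.observe(); im=robot.grab_frame("wrist")
        cv2.imwrite(f"pics/{tag}{i}.png",im); out.append((C,np.array(o["tool_pos"]),im)); print(tag,i,o["time"],o["tool_pos"],o["q"].round(1) if hasattr(o["q"],"round") else o["q"])
    pickle.dump(out,open(f"{tag}.pkl","wb"))
E
python3 - <<'E'
from look import *
look(.549,-.025,.30,[173,-7],"sh")
look(.457,-.326,.20,[17.2,197.2],"ck")
import cv2
I=[cv2.imread(f"pics/{n}.png") for n in("sh0","sh1","ck0","ck1")]
I=[cv2.resize(i[:, :],(400,250),interpolation=cv2.INTER_AREA) for i in I]
cv2.imwrite("pics/m1.png",np.vstack([np.hstack(I[:2]),np.hstack(I[2:])]))
E
```

```text
sh 0 2.3 [ 0.54903802 -0.02572949  0.29994057] [-16.3  -2.9  -3.8  89.1  -0.   -9.2]
sh 1 5.0 [ 0.54898297 -0.02499145  0.29998075] [-16.2  -2.9  -3.9  89.1   0.  170.7]
ck 0 6.3 [ 0.4574901  -0.32547265  0.20041618] [-48.8  -0.4 -11.8  78.6   0.  114. ]
ck 1 9.0 [ 0.45702263 -0.32594339  0.20000676] [-48.8  -0.4 -11.8  78.6  -0.  -66. ]
```

View pics/m1.png

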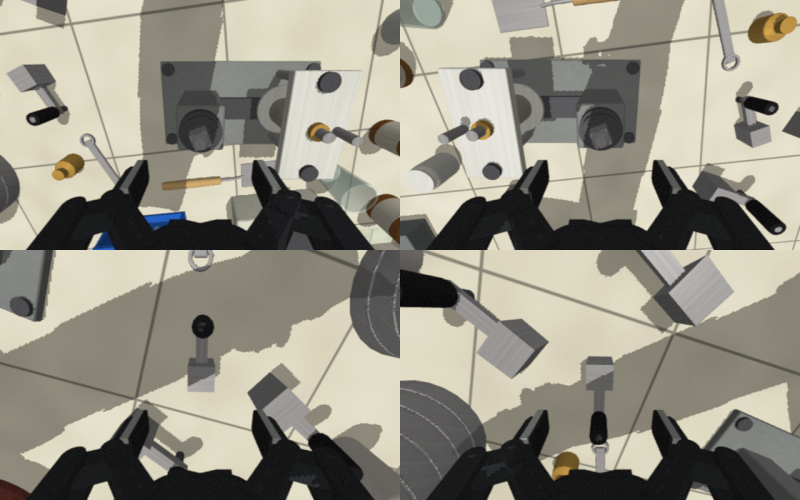

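Wrist views show the shaft near full-frame (323,213) and (317,208), and the crank hub near (323,200) and (318,195). I'll crop in to measure.

```bash
python3 - <<'E'
from h import *
cr=lambda n,x,y:cv2.resize(cv2.imread(f"pics/{n}.png")[y:y+75,x:x+100],(400,300),interpolation=cv2.INTER_CUBIC)
g=lambda i:cv2.convertScaleAbs(i,alpha=1.8,beta=0)
cv2.imwrite("pics/m2.png",np.vstack([np.hstack([g(cr("sh0",270,175)),g(cr("sh1",270,170))]),np.hstack([cr("ck0",275,160),cr("ck1",275,160)])]))
E
```

```text
(no output)
```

View pics/m2.png

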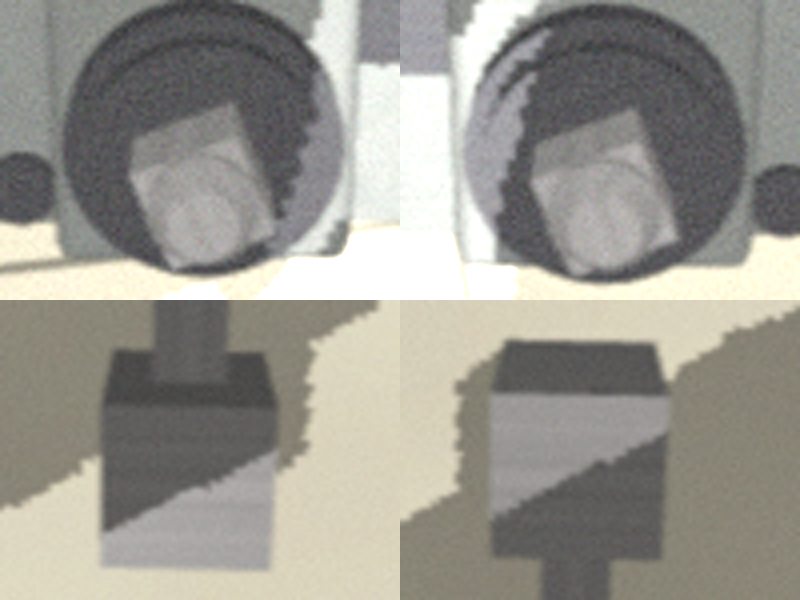

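```bash
python3 - <<'E'
import pickle; from h import *
def pts(tag,i,ox,oy,P,z):
    C,tp,im=pickle.load(open(tag+".pkl","rb"))[i]
    return np.array([onz(C,ox+a/4-.4,oy+b/4-.4,z)[:2] for a,b in P]),tp
def ang(a,b): d=b-a; return np.degrees(np.arctan2(d[1],d[0]))
for i,oy,T,Q in((0,175,(206,225),[(132,172),(175,268),(275,232)]),(1,170,(204,232),[(130,182),(175,275),(277,240)])):
    t,_=pts("sh",i,270,oy,[T],.192); q,_=pts("sh",i,270,oy,Q,.183)
    print("tip",t,"sq centre",(q[0]+q[2])/2,"ang",ang(q[0],q[1])%90,ang(q[1],q[2])%90,np.linalg.norm(q[1]-q[0]),np.linalg.norm(q[2]-q[1]))
for i,Q in((0,[(103,103),(277,105),(270,269),(100,267)]),(1,[(90,94),(270,94),(262,257),(92,256)])):
    q,tp=pts("ck",i,275,160,Q,.046)
    print("hub",q.mean(0),[ang(q[k],q[(k+1)%4])%90 for k in range(4)],[np.linalg.norm(q[k]-q[(k+1)%4]).round(4) for k in range(4)])
E
```

```text
tip [[ 0.54982357 -0.02470217]] sq centre [ 0.54972936 -0.02497363] ang 14.362588331185414 14.708516197774884 0.0199792727628076 0.01908064548782618
tip [[ 0.55110641 -0.02514215]] sq centre [ 0.55086405 -0.02514233] ang 16.134272128689133 13.892621936449586 0.019473731171660093 0.019281853310600297
hub [ 0.4573288  -0.32632674] [np.float64(16.528690597163518), np.float64(16.386878963092784), np.float64(16.488394358979335), np.float64(14.916015480592398)] [np.float64(0.0349), np.float64(0.0361), np.float64(0.0358), np.float64(0.0361)]
hub [ 0.45590725 -0.32667418] [np.float64(17.134401238883015), np.float64(15.87926005468963), np.float64(16.75245956646421), np.float64(16.354400717124747)] [np.float64(0.0359), np.float64(0.0356), np.float64(0.0356), np.float64(0.0353)]
```

```bash
python3 - <<'E'
from h import *
def st(m):
    o=robot.observe(); print(m,round(o["time"],2),np.round(o["tool_pos"],4),np.round(o["ft_force"],1),np.round(o["torque"],2),round(o["gripper_width"],4),np.round(o["q"][5],1))
x,y=.4566,-.3265
robot.line_to([x,y,.13],vel=.15,rotation=[180,0,196.3])
print(robot.line_to([x,y,.086],vel=.06,guard=8)); st("down")
robot.set_gripper(.03); st("grip")
robot.line_to([x,y,.32],vel=.15); st("lift")
robot.move_pose([.5504,-.0250,.32],[180,0,284.7]); st("over")
robot.pause(.3)
robot.line_to([.5504,-.0250,.281],vel=.06); robot.pause(.3); st("near")
C=cal("wrist"); cv2.imwrite("pics/w3.png",robot.grab_frame("wrist")); cv2.imwrite("pics/s3.png",robot.grab_frame("scene"));cv2.imwrite("pics/d3.png",robot.grab_frame("side"))
cr=lambda n,x,y:cv2.resize(cv2.imread(f"pics/{n}.png")[y:y+90,x:x+120],(400,300),interpolation=cv2.INTER_CUBIC)
cv2.imwrite("pics/m3.png",np.hstack([cr("s3",270,130),cr("d3",245,130)]))
E
```

```text
False
down 10.55 [ 0.4567 -0.3267  0.0863] [-0.   0.2  0.2] [ 0.02 -0.03 -0.02] 0.0857 -65.2
grip 11.07 [ 0.4568 -0.3268  0.0864] [-0.3 -0.4  3.3] [-0.03  0.04  0.01] 0.0353 -65.2
lift 12.78 [ 0.4564 -0.3263  0.319 ] [-0.3 -0.5 -3.6] [0.03 0.06 0.  ] 0.0351 -65.2
over 13.97 [ 0.5504 -0.0257  0.3198] [ 0.9 -0.2 -2.7] [-0.06 -0.02 -0.01] 0.035 -120.8
near 15.38 [ 0.5505 -0.025   0.2813] [-0.2 -0.  -3.1] [-0.08 -0.   -0.01] 0.0351 -120.9
```

View pics/m3.png

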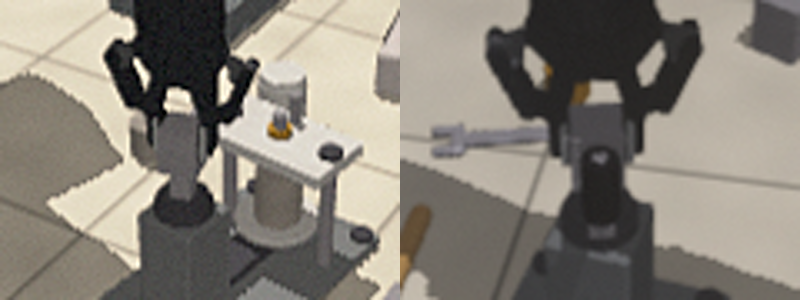

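The crank is held level right over the shaft in both views. Next: a slow guarded descent.

```bash
cat > st.py <<'E'
from h import *
def st(m):
    o=robot.observe(); print(m,round(o["time"],2),np.round(o["tool_pos"],4),np.round(o["ft_force"],1),np.round(o["torque"],2),round(o["gripper_width"],4),np.round(o["q"][5],1),flush=True); return o
E
python3 - <<'E'
from st import *
print(robot.line_to([.5504,-.0250,.2505],vel=.012,guard=5)); robot.pause(.2); st("a")
E
```

```text
True
a 18.02 [ 0.5504 -0.025   0.2514] [-0.4  0.1  6.8] [ 0.01  0.04 -0.  ] 0.0353 -120.9
```

Fully home at the predicted height (0.2514 against 0.2513). Now winding by j6.

```bash
python3 - <<'E'
from st import *
q=np.array(robot.observe()["q"])
for a in (-90,-25,40,107,174):
    q[5]=a; robot.goto_joints(q); o=st(a)
    if np.linalg.norm(o["ft_force"])>25: print("stop");break
E
```

```text
-90 18.61 [ 0.5505 -0.0252  0.2514] [ 1.  -1.9 -1.3] [-0.39 -0.21 -0.  ] 0.0356 -90.2
-25 19.66 [ 0.5507 -0.0254  0.2514] [ 3.4 -4.1 -3.2] [-0.91 -0.66  0.06] 0.0349 -25.2
40 20.71 [ 0.5506 -0.0257  0.2514] [ 2.2 -6.  -2.6] [-1.23 -0.4   0.11] 0.0354 39.8
107 21.79 [ 0.5503 -0.0257  0.2515] [-0.7 -6.8 -1.5] [-1.32  0.07  0.13] 0.0354 106.8
174 22.88 [ 0.5501 -0.0254  0.2514] [-0.7 -5.3 -0.2] [-1.06  0.23  0.08] 0.0349 173.8
```

```bash
python3 - <<'E'
from st import *
robot.set_gripper(.075); st("open")
p=[.5504,-.0250]
robot.line_to(p+[.328],vel=.15)
q=np.array(robot.observe()["q"]); q[5]-=180; robot.goto_joints(q); st("up")
import pickle
C=cal("wrist");im=robot.grab_frame("wrist");cv2.imwrite("pics/w4.png",im);pickle.dump(C,open("w4.pkl","wb"))
S,D=robot.grab_frame("scene"),robot.grab_frame("side"); cv2.imwrite("pics/s4.png",S);cv2.imwrite("pics/d4.png",D)
cr=lambda im,x,y,w,h:cv2.resize(im[y:y+h,x:x+w],(400,300),interpolation=cv2.INTER_CUBIC)
A,B=cv2.imread("pics/scene.png"),cv2.imread("pics/side.png")
s0=cv2.imread("pics/sh0.png")
cv2.imwrite("pics/m4.png",np.vstack([np.hstack([cr(A,320,140,80,60),cr(S,320,140,80,60)]),np.hstack([cr(s0,440,100,160,120),cr(im,280,100,320,240)])]))
E
```

```text
open 23.34 [ 0.5504 -0.0249  0.2515] [-0.2 -0.1  0.4] [-0.02 -0.   -0.  ] 0.0754 174.0
up 26.65 [ 0.5503 -0.025   0.3272] [-0.1  0.9 -0.9] [-0.04 -0.04 -0.05] 0.0747 -6.0
```

View pics/m4.png

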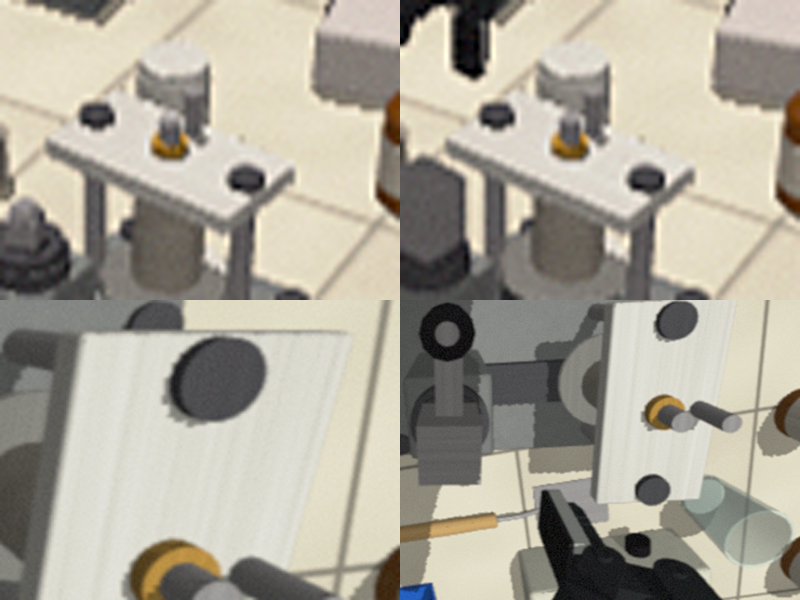

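Scene crop: the core is up about 10 mm, nearly at the rod foot, and the rod is not lifted yet. Rod top (501,198) and post top (548,198) are both visible in the wrist view. Winding another half turn.

```bash
cat > wind.py <<'E'
from st import *
p=[.5504,-.0250]
def wind(deg):
    robot.line_to(p+[.2514],vel=.15,guard=10); robot.set_gripper(.03); st("grip")
    q=np.array(robot.observe()["q"]); n=int(np.ceil(deg/65))
    for k in range(n):
        q[5]+=deg/n; robot.goto_joints(q); o=st("w")
    robot.set_gripper(.075); robot.line_to(p+[.328],vel=.15); st("up")
E
python3 - <<'E'
from wind import *
wind(180)
# feasible tilted views of rod/post tops (camera on tool +x side, tilted inwards)
W=cal("wrist");o=robot.observe();from scipy.spatial.transform import Rotation as R
T=R.from_euler("xyz",o["tcp_rot"],degrees=True).as_matrix();c,d=ray(W,W[1],W[2]);off=T.T@(c-o["tool_pos"]);dl=T.T@d;print(off,dl)
tgt=np.array([.560,.127,.184])
for roll in(180,):
  for yaw in range(-180,180,30):
    for pit in(-60,-40,-20,20,40,60):
      M=R.from_euler("xyz",[roll,pit,yaw],degrees=True).as_matrix(); dd=M@dl
      if dd[2]>-.1: continue
      pos=tgt-.2*dd-M@off
      try: j=robot.ik(pos,[roll,pit,yaw])
      except Exception: j=None
      if j is not None and pos[2]>.2: print(yaw,pit,pos.round(3),"elev",np.degrees(np.arcsin(-dd[2])).round(),"dir",dd.round(2),np.round(j))
E
```

```text
grip 27.9 [ 0.5508 -0.0254  0.2525] [-1.5 -2.2  6.8] [-0.47  0.33  0.03] 0.0351 -6.0
w 28.88 [ 0.5507 -0.0258  0.2526] [-2.4 -4.2  1.8] [-0.87  0.56 -0.01] 0.0355 53.9
w 29.87 [ 0.5504 -0.0257  0.2526] [-4.5 -4.3  1.8] [-1.04  0.92  0.03] 0.035 113.9
w 30.85 [ 0.5502 -0.0256  0.2526] [-4.9 -2.9  3.1] [-0.83  1.21  0.04] 0.0351 173.9
up 31.97 [ 0.5504 -0.025   0.3272] [ 0.6 -0.  -0.9] [-0.01 -0.02  0.07] 0.0752 174.0
[ 0.08508582 -0.00025126 -0.06909139] [-0.32904331 -0.00127219  0.94431397]
-180 -20 [0.619 0.128 0.29 ] elev 89.0 dir [-0.01 -0.   -1.  ] [ -0.  36.  38. 112.  -0.  -0.]
-180 20 [0.537 0.128 0.303] elev 51.0 dir [ 0.63 -0.   -0.77] [ -0. -25. -24.  70.   0.  -0.]
-150 -20 [0.611 0.157 0.29 ] elev 89.0 dir [-0.01 -0.01 -1.  ] [  6.  34.  36. 110.  -8. -23.]
-150 20 [0.54  0.116 0.303] elev 51.0 dir [ 0.55  0.31 -0.77] [ -7. -23. -23.  74.  12. -35.]
-120 -20 [0.589 0.178 0.29 ] elev 89.0 dir [-0.01 -0.01 -1.  ] [ 10.  25.  25. 103. -15. -48.]
-120 20 [0.548 0.107 0.303] elev 51.0 dir [ 0.32  0.55 -0.77] [-10. -13. -14.  82.  19. -69.]
-120 40 [0.528 0.073 0.288] elev 31.0
[... 2855 characters left out ...]
18  0.31 -0.93] [-18.  35.  29. 116.  26.  35.]
120 -20 [0.59  0.076 0.29 ] elev 89.0 dir [-0.01  0.01 -1.  ] [-11.  17.  14. 101.  15.  47.]
120 20 [0.549 0.147 0.303] elev 51.0 dir [ 0.31 -0.55 -0.77] [  9.  -5.  -7.  81. -19.  68.]
120 40 [0.529 0.181 0.288] elev 31.0 dir [ 0.43 -0.74 -0.51] [ 21.  -6. -14.  74. -39.  78.]
120 60 [0.513 0.209 0.261] elev 11.0 dir [ 0.49 -0.85 -0.19] [ 29.   1. -16.  72. -60.  89.]
150 -20 [0.611 0.098 0.29 ] elev 89.0 dir [-0.01  0.01 -1.  ] [ -6.  29.  29. 109.   8.  23.]
150 20 [0.54  0.139 0.303] elev 51.0 dir [ 0.55 -0.32 -0.77] [  6. -18. -19.  73. -12.  34.]
150 40 [0.506 0.159 0.288] elev 31.0 dir [ 0.74 -0.43 -0.51] [ 15. -36. -39.  56. -27.  37.]
```

```bash
cat > tv.py <<'E'
from st import *
import pickle; from scipy.spatial.transform import Rotation as R
off=np.array([.08509,-.00025,-.06909]); dl=np.array([-.32904,-.00127,.94431])
def tview(tag,yaw=-90,pit=40,tgt=(.565,.137,.184),dist=.2):
    rpy=[180,pit,yaw]; M=R.from_euler("xyz",rpy,degrees=True).as_matrix()
    robot.move_pose(np.array(tgt)-dist*(M@dl)-M@off,rpy); robot.pause(.2)
    C=cal("wrist"); im=robot.grab_frame("wrist"); pickle.dump(C,open(tag+".pkl","wb")); cv2.imwrite(f"pics/{tag}.png",im); st(tag); return C,im
E
python3 - <<'E'
from tv import *
C=pickle.load(open("w4.pkl","rb")); print(onz(C,501,197.6,.176),onz(C,548,198,.184))
C,im=tview("t5")
print(proj(C,[.569,.125,.184]),proj(C,[.572,.151,.184]))
cv2.imwrite("pics/t5c.png",cv2.resize(im[100:300,200:440],(720,600),interpolation=cv2.INTER_CUBIC))
E
```

```text
[0.56831134 0.11974287 0.176     ] [0.57146866 0.15085054 0.184     ]
t5 36.4 [0.5645 0.0748 0.2881] [-0.1 -0.1 -0.4] [-0.59 -0.04 -0.03] 0.0749 -116.1
[313.77415221 187.99659575] [310.33820021 207.23621045]
```

View pics/t5c.png

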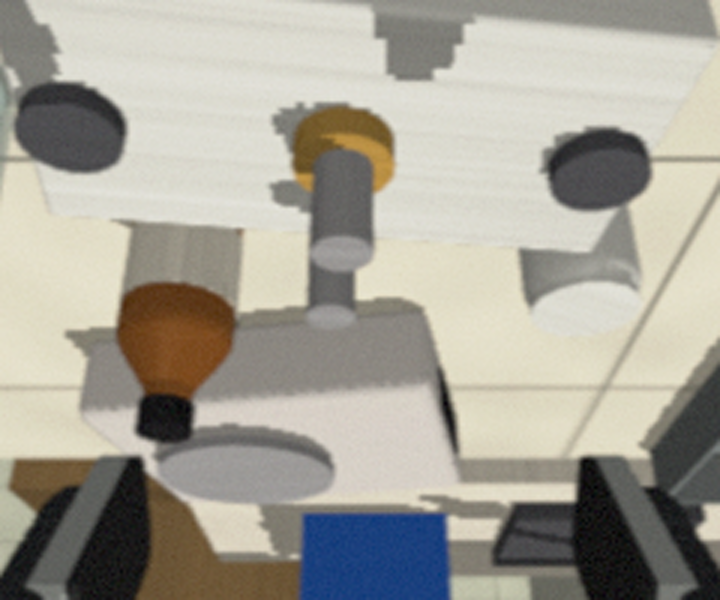

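```bash
cat > lv.py <<'E'
from tv import *
from scipy.optimize import brentq
def level(tag,rod,post):
    C=pickle.load(open(tag+".pkl","rb")); P=onz(C,*post,.184); sh=np.array([.5504,-.025]); u=P[:2]-sh; L=np.linalg.norm(u); u/=L
    Rxy=P[:2]-.026*u
    z=brentq(lambda z:proj(C,[*Rxy,z])[1]-rod[1],.16,.21); print("post",P,"L",L,"rod xy",Rxy,"col",proj(C,[*Rxy,z])[0],rod[0],"rod z",z,"lift",z-.175); return z
E
python3 - <<'E'
from lv import *
im=cv2.imread("pics/t5.png"); g=cv2.cvtColor(im,cv2.COLOR_BGR2GRAY).astype(int)
for r in range(174,214): print(r,g[r,308:320] if r<192 else g[r,304:316])
level("t5",(314,183.7),(310.3,205.4))
E
```

```text
174 [ 93  97  99  98 105  98 101 103 100  96  96  96]
175 [ 99  99  99  98  98  99  99 102 100 100  99  99]
176 [ 96  95  98 102 101 100 100  99  99  97  95  94]
177 [100  99 100  98 104 100 104 103  99 100  97  96]
178 [104 109 112 117 119 119 122 120 118 108 105 105]
179 [126 136 143 148 152 148 150 150 147 140 137 126]
180 [151 151 152 150 151 150 154 153 156 152 155 149]
181 [148 147 149 150 150 150 154 152 149 150 149 153]
182 [155 153 152 154 150 151 152 150 151 152 149 150]
183 [156 159 157 155 161 158 152 154 156 156 157 156]
184 [158 160 160 157 158 162 162 157 161 156 160 161]
185 [159 157 155 156 158 155 159 160 157 162 158 158]
186 [152 150 151 154 152 153 154 151 155 155 155 153]
187 [150 150 149 153 153 148 150 151 149 149 150 150]
188 [148 151 150 148 151 152 151 153 152 151 148 156]
189 [126 139 147 146 148 149 153 150 146 146 158 181]
190 [107 108 118 126 126 126 128 126 123 129 172 209]
191 [ 99 100 101 105 104 102 102 103 101 112 172 219]
192 [ 87  93  94  97  99  98 102 100 100 100  97  94]
193 [ 84  93  99 100 100 100 101 101 101  95  99  96]
194 [ 88  93  96  98
[... 529 characters left out ...]
157 155 155 154 153 152 153 157 153 155 155]
205 [158 159 159 156 156 158 156 159 156 161 161 155]
206 [154 157 154 155 154 157 154 155 158 156 157 162]
207 [146 149 147 154 151 150 152 153 153 154 153 154]
208 [143 146 148 153 150 151 150 151 147 150 150 148]
209 [138 139 141 144 146 148 147 142 144 142 140 134]
210 [131 133 136 134 135 137 136 136 135 136 136 136]
211 [136 133 137 134 136 138 133 137 136 133 136 132]
212 [136 132 135 135 134 135 138 134 133 134 132 134]
213 [135 136 138 136 137 135 134 134 138 134 131 135]
post [0.57194757 0.14825695 0.184     ] L 0.17459172012759408 rod xy [0.56873873 0.12245572] col 314.129751065483 314 rod z 0.18232558383807326 lift 0.007325583838073274
```

Rod top rows 178.5–190 (centre 184.3) and post top centre 205.7 give a lift of about 7.4 mm. About 1.55 mm is left, which is roughly 46°.

```bash
python3 - <<'E'
from lv import *
from wind import wind,p
q=robot.ik(p+[.328],[180,0,163.65+6]); print(q)
robot.move_pose(p+[.328],[180,0,163.65+6]); st("back")
wind(44)
q=np.array(robot.observe()["q"])
C,im=tview("t6"); 
C2,im2=tview("t7",yaw=90,pit=40)
cv2.imwrite("pics/m6.png",np.vstack([cv2.resize(i[140:240,260:380],(480,300) if 0 else (360,300),interpolation=cv2.INTER_CUBIC) for i in(im,im2)]))
for i,t in((im,"t6"),(im2,"t7")):
    g=cv2.cvtColor(i,cv2.COLOR_BGR2GRAY).astype(int); C=pickle.load(open(t+".pkl","rb"))
    for nm,pt in(("rod",[.5687,.1225,.184]),("post",[.5719,.1485,.184])):
        u,v=proj(C,pt).astype(int); print(t,nm,u,v,list(zip(range(v-12,v+13),g[v-12:v+13,u-3:u+4].mean(1).astype(int))))
E
```

```text
[-16.2054178   -2.23093162  -0.27573702  91.95519459   0.
  -5.8554178 ]
back 38.08 [ 0.5503 -0.0249  0.3278] [-0.   0.1  0.1] [-0.02 -0.01 -0.06] 0.0748 -5.9
grip 39.18 [ 0.5508 -0.0254  0.2526] [-1.9 -1.4  5.8] [-0.35  0.37  0.06] 0.0351 -5.9
w 39.94 [ 0.5507 -0.0257  0.2526] [-1.7 -4.   0.7] [-0.72  0.28 -0.09] 0.0353 38.0
up 41.06 [ 0.5503 -0.025   0.3272] [-0.8  0.3 -0.7] [-0.05  0.03 -0.06] 0.0751 38.2
t6 43.6 [0.5645 0.0748 0.2882] [ 0.2  0.2 -0.4] [-0.63  0.02  0.03] 0.0749 -116.1
t7 47.22 [0.5655 0.1991 0.2882] [-1.2  0.2 -0. ] [ 0.53 -0.03  0.  ] 0.0749 115.8
t6 rod 314 185 [(173, np.int64(99)), (174, np.int64(99)), (175, np.int64(100)), (176, np.int64(99)), (177, np.int64(99)), (178, np.int64(99)), (179, np.int64(103)), (180, np.int64(123)), (181, np.int64(148)), (182, np.int64(152)), (183, np.int64(148)), (184, np.int64(152)), (185, np.int64(155)), (186, np.int64(157)), (187, np.int64(156)), (188, np.int64(153)), (189, np.int64(148)), (190, np.int64(151)), (191, np.int64(147)), (192, np.int64(118)), (193, np.int64(101)), (194, np.int64(100)), (195, np.int64(98)), (196, np
[... 1031 characters left out ...]
, (215, np.int64(100)), (216, np.int64(100)), (217, np.int64(101)), (218, np.int64(100)), (219, np.int64(102)), (220, np.int64(100))]
t7 post 329 189 [(177, np.int64(107)), (178, np.int64(106)), (179, np.int64(106)), (180, np.int64(106)), (181, np.int64(105)), (182, np.int64(102)), (183, np.int64(103)), (184, np.int64(121)), (185, np.int64(137)), (186, np.int64(162)), (187, np.int64(168)), (188, np.int64(168)), (189, np.int64(164)), (190, np.int64(158)), (191, np.int64(156)), (192, np.int64(136)), (193, np.int64(112)), (194, np.int64(104)), (195, np.int64(104)), (196, np.int64(106)), (197, np.int64(105)), (198, np.int64(104)), (199, np.int64(105)), (200, np.int64(106)), (201, np.int64(106))]
```

View pics/m6.png

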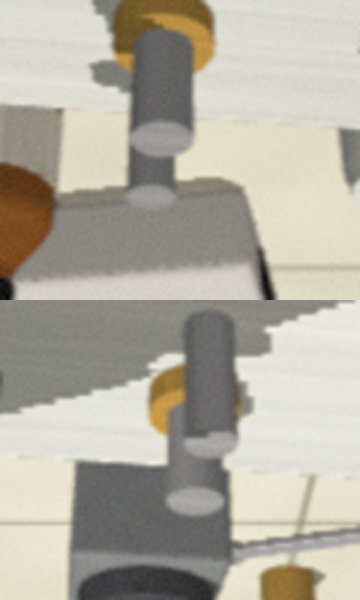

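```bash
python3 - <<'E'
from lv import *
level("t5",(314,184.2),(310.3,205.3)); level("t6",(314,185.9),(310,205.3)); level("t7",(325,206.7),(330,187.5))
# predicted edges (near/far of each disc) at level, for comparison
for t in("t6","t7"):
    C=pickle.load(open(t+".pkl","rb")); P=onz(C,*((310,205.3) if t=="t6" else (330,187.5)),.184); u=P[:2]-[.5504,-.025]; u/=np.linalg.norm(u)
    for nm,c,r in(("rod",P[:2]-.026*u,.007),("post",P[:2],.006)): print(t,nm,[proj(C,[*(c+s*r*u),.184])[1].round(2) for s in(-1,1)])
E
```

```text
post [0.57194325 0.14810932 0.184     ] L 0.1744446807748825 rod xy [0.56873235 0.12230834] col 314.1281659598316 314 rod z 0.18281025247709032 lift 0.007810252477090329
post [0.57217326 0.14817877 0.184     ] L 0.17454215229237086 rod xy [0.56892989 0.12238186] col 313.819661150517 314 rod z 0.18411413643275978 lift 0.009114136432759795
post [0.57221659 0.15082097 0.184     ] L 0.177169345978025 rod xy [0.56901496 0.12501885] col 324.5501178299026 325 rod z 0.18386240001999618 lift 0.008862400019996192
t6 rod [np.float64(179.67), np.float64(191.45)]
t6 post [np.float64(201.16), np.float64(209.24)]
t7 rod [np.float64(211.4), np.float64(202.06)]
t7 post [np.float64(192.36), np.float64(182.37)]
```

Two opposite views give a lift of 9.1 and 8.9 mm, so the rod is level. One final check, then hand in.

```bash
python3 - <<'E'
from st import *
robot.move_pose([.45,-.05,.38],[180,0,163]); robot.pause(.3)
cv2.imwrite("pics/f.png",np.hstack([cv2.resize(robot.grab_frame("scene")[110:310,200:440],(400,333)),cv2.resize(robot.grab_frame("side")[110:330,200:440],(400,333))])); st("end")
E
```

```text
end 49.46 [ 0.4501 -0.0499  0.3799] [-0.2  0.3 -0.1] [ 0.01 -0.02  0.05] 0.0752 -6.0
```

View pics/f.png

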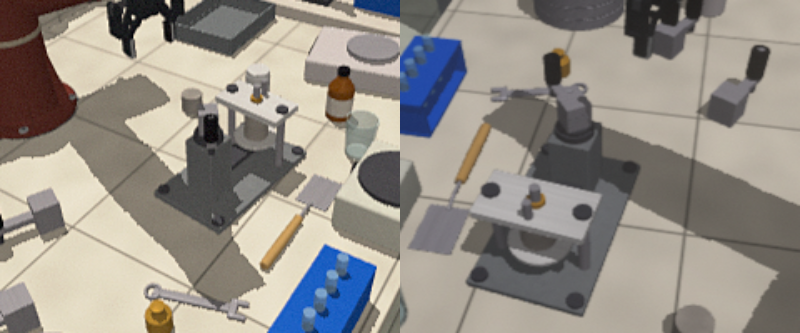

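The crank sits home on the shaft, the core stands under the rod, the bystanders are undisturbed, and the arm is clear.

```bash
python3 -c "
from plant import robot
print(robot.job_done(), robot.observe()['time'])"
```

```text
the job is handed in; nothing more can be done
the job is handed in; nothing more can be done
```

I fitted the smallest of the three cranks onto the drive shaft, wound it clockwise until the rod was level with the post, and handed the job in at about 49.5 s. The hand-in reported no verdict.

- **Fitting:** I turned the hub to the square's angle measured in the images, and it dropped over without any searching. It came to rest about 0.1 mm from the predicted height for fully home. The press on the shaft was about 10 N at the end, above the 5 N guard I had set.
- **Winding:** I wound about 295°, 180° and 44°, roughly 1.44 turns in all, letting go and regripping the hub between them. Forces stayed under about 8 N at the readings taken after each step.
- **Regrips:** on both regrips the force guard stopped the gripper about 1 mm high. The grip held and the winding was unaffected.
- **Level:** two close views from opposite sides put the rod's lift at 9.1 mm and 8.9 mm, against a target of 9.0. In the second view part of the post's top was hidden, so I estimated its centre from the far edge.
- **Last look:** the crank was on the shaft, the core was standing under the rod, nothing else in view looked moved, and the arm was clear and touching nothing.

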